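Charge the drinks dispenser with the tumbler under its spout

TASK

In this pantry, slide the small wooden paddle board along the counter, without lifting it, until the tumbler standing on it is right under the dispenser's spout. Then take the steel gas charger out of the wooden caddy, press its open nose squarely onto the dispenser's tilted gas nipple until it snaps past the two spring rollers, push it fully home against the valve spring, and finish with the gripper still holding it pressed there. Leave everything else undisturbed and the tumbler standing on its board under the spout.

Things in the scene. Friction and masses are not known exactly. Their poses are not given: they have to be found in the camera images.
- dispenser: Low steel drinks dispenser, fixed: cabinet 130 mm deep, 300 mm wide (y), 93 mm high. Origin on the counter at the middle of its front face; local x points from front to back, y along its width. A gooseneck spout (16 mm pipe, up to 198 mm high) stands at its +y end and reaches 90 mm out ahead of the front; the inlet block with the tilted gas nipple sits on top at its -y end.
- spout_tip (a point): Centre of the spout's open lower end (22 mm diameter, pointing straight down), 138 mm above the counter; at (-90, 105, 138) mm in the dispenser's frame.
- nipple: Tilted gas nipple, fixed on the dispenser. Origin at its foot on the block's flat seat face, 123 mm above the counter; local z is its axis, pointing out of the block, 30 degrees from vertical, leaning out over the dispenser's front. Brass post 17 mm in diameter, straight to 19 mm above the seat, tapering to 12 mm at its top at 24 mm; a 7.6 mm spring valve pin sticks out to 31 mm.
- roller_l (a joint): Outward travel (m, 0 = rest) of one of the two steel spring rollers beside the nipple (12 mm diameter, 22 mm long along nipple x, centres 17.5 mm above the seat, 20.5 mm to either side in nipple y). The charger's flange pushes them about 2 mm apart and they snap back over it; this takes about 5 to 12 N along the axis. Guide plates 38 mm to either side stand 17 mm high.
- valve (a joint): Travel of the valve pin into the nipple, in m: 0 = out (closed), 0.007 when the ceiling of the charger's socket rests on top of the nipple (fully home). Its spring resists with about 6 N at first and about 11.5 N when fully home; let go, the pin pushes the charger back up to the rollers, which keep it on the nipple with the valve about closed.
- charger: Loose round steel gas charger, 0.2 to 0.4 kg, 118 mm long, nose down in one of the caddy's wells, its mouth 8 mm above the counter. Origin at the centre of the open lower end (mouth), z along its axis to the closed top. Smooth 32 mm cylinder from 28 to 112 mm above the mouth (shallow groove at 60): grip it at about 85.
- charger_mouth (a point): Centre of the charger's open nose (same point as its origin). The nose is a 26 mm sleeve with a 34 mm flange from 3 to 7 mm above the mouth; its socket is 20 mm in diameter and 24 mm deep. Snapped once the mouth is less than 6.5 mm from the nipple's seat; fully home at 0 mm, when the socket's ceiling rests on the nipple's top.
- caddy: Fixed wooden block 66 x 230 x 36 mm with three round 39 mm wells, 28 mm deep, at -75, 0 and +75 mm along its local y; origin at the centre of its underside, z up. The charger stands in one well, a wooden muddler (102 mm) and a steel bottle stopper with a narrow neck (92 mm) in the others.
- paddle: Loose flat wooden paddle board, 12 mm thick, 0.4 to 0.8 kg: 96 mm wide (local y), from 49 mm ahead (+x) to 145 mm behind (-x) of its origin. Origin on its underside beneath the centre of the round 10 mm high ring (84 mm outside diameter) in which the tumbler stands. z up. Its upright flat-sided grip stands at local x = -115 mm.
- paddle_mark (a point): Point on the board's top at the centre of the ring: it must come under the spout.
- paddle_knob (a point): Centre of the board's upright wooden grip, a flat-sided block 40 mm long (local x), 24 mm thick (local y), from 26 to 60 mm above the counter on a 12 mm stem (this point at 43 mm), 115 mm from the ring's centre towards -x of the paddle. Pinch it across its flat sides (along local y): held loosely the board swings about it.
- tumbler: Loose clear glass tumbler, 68 mm mouth diameter, 75 mm high, standing in the paddle's ring, its top 87 mm above the counter. Origin at the centre of its underside, z up.
- muddler: Bystander: wooden muddler, 32 mm diameter at its foot, 102 mm, upright in a caddy well. Origin under its foot.
- stopper: Bystander: steel bottle stopper, 34 mm diameter, 92 mm, upright in a caddy well. Origin under its foot.
- wine: Bystander: green glass bottle, 64 mm diameter, 200 mm high, behind the paddle board. Origin under its base.
- jar: Bystander: glass jar with a steel cap, 80 mm diameter, 110 mm high. Origin under its base.
- mug: Bystander: white mug, 80 mm diameter, 90 mm high. Origin under its base.
- dish: Bystander: small white bowl, 90 mm diameter, 35 mm high. Origin under its base.
- spoon: Bystander: spoon lying on the counter, left of the paddle board.
There are look-alikes about, which are no part of the job. Leave any red look-alike of the paddle alone.

How it is judged:
On the way, in this order (a step that is already met when the one before it is completed fails the run):
1. the ring of the paddle board, with the tumbler standing in it, is under the spout (horizontal distance between paddle_mark and spout_tip below 0.012 m and height (world z) of paddle below 0.004 m and horizontal distance between tumbler and paddle_mark below 0.01 m), for 0.2 s.
2. the charger is lifted out of the caddy in the gripper (height (world z) of charger above 0.05 m and contact force between the fingers and charger above 2 N), for 0.1 s.
3. the charger has snapped squarely onto the nipple, its flange below the rollers (z of charger in the frame of nipple between -0.004 and 0.0065 m and angle between the z axis of charger and the z axis of nipple, either way round below 0.12 rad and x of charger in the frame of nipple between -0.004 and 0.004 m and y of charger in the frame of nipple between -0.004 and 0.004 m), for 0.1 s.
At the end, for the whole second after the job is handed in: Gripper still holds the charger (over 2 N), square on the nipple (0.12 rad, 4 mm), mouth under 3.5 mm from the seat, valve in by over 4.5 mm; paddle's ring within 12 mm of under the spout, board flat on the counter, tumbler upright in the ring (all of step 1 and value of joint valve above 0.0045 m and z of charger in the frame of nipple between -0.004 and 0.0035 m and angle between the z axis of charger and the z axis of nipple, either way round below 0.12 rad and x of charger in the frame of nipple between -0.004 and 0.004 m and y of charger in the frame of nipple between -0.004 and 0.004 m and contact force between the fingers and charger above 2 N and angle between tumbler's own z axis and vertical below 0.1 rad); the arm keeps its last pose, push and grip.
It fails at once if the tumbler is tipped or lifted off its board (angle between tumbler's own z axis and vertical above 0.5 rad or height (world z) of tumbler above 0.04 m).
It fails at once if the paddle board is lifted off the counter (height (world z) of paddle above 0.015 m).
It fails at once if a bystander is disturbed (moved more than 30 mm) (distance of any of muddler, stopper, wine, jar, mug, dish, spoon from where it was at the start of the episode above 0.03 m).
It also fails if it takes over 64 s, if anything falls off the work surface, if the arm or the gripper's body presses on something with over 40 N, if the wrist force passes 120 N, or if a joint passes its speed limit or range.

ROBOT

A 6-joint arm with a two-finger parallel gripper is mounted at the origin on the work surface. World frame = base frame: x ahead of the robot, y to its left, z up, the work surface at z = 0. Lengths are in m, angles in rad, forces in N, time in s.
With the tool pointing down it reaches from about 0.375 to 0.9 m from the base axis. Payload 3.1 kg.
Tool frame: the origin (TCP) lies on the centre line of the jaws, within the pads' length; the fingertips stand 19 mm ahead of it and the grasp point (between the pads) is the TCP; z points along the fingers, y is the line along which they close (so a half turn about z gives the same grasp; the last joint's range is limited). The gripper opens to 85 mm and grips with 20 to 120 N. Pads are 22 mm wide; open, the fingers measure 114 mm over their backs; the gripper's body (76 mm by 85 mm) begins 54 mm behind the grasp point. The pads swing forward as they close: fully open they stand 13 mm farther back than shut.
Start: joints at [-1.49, 0.527, 1.433, -0, 1.181, -0.178], TCP at [0.161, -0.604, 0.25] pointing down, gripper open.
Joint ranges: [-3.08, 3.08], [-0.75, 2.2], [0.22, 2.44], [-1.43, 4.57], [0, 2.65], [-2.85, 2.85]. Speed limits (rad/s): [2.79, 2.79, 3.14, 3.14, 3.14, 3.14].

INTERFACE

Orientations are given as a unit quaternion [x, y, z, w].
In Python, from station import manip gives the robot as it stands.
- The arm moves only by the tool servo_tool, never from a script. Its argument "rows" is a list that holds one entry, the list of rows, each a list of 7 numbers: the turn, a rotation vector about the tool's x, y, z in degrees, then the shift along the tool's x, y, z in m, then the gripper command: -1 is shut, 1 is fully open, values between are in proportion. In form: [[[wx, wy, wz, tx, ty, tz, jaw], ...]]. A call has 1 to 8 rows; each row shifts and turns the commanded pose from where the row before left it, along the tool's axes as they then stand; what a row does not reach is not made up. A row lasts 1/12 s, in which the tool goes at most 41.7 mm and 7.16 degrees, less where a joint would pass 70% of its speed; a pose out of reach is approached as far as the arm can. A call is refused whole if a number of a shift passes 0.0417 or a number of a turn 7.16, either way. A call with a gripper value outside its range is refused whole. The fingers move at their own pace and stop on an object; "squeeze" is the grip in N (left out, the last holds). Time passes only in rows, so rows that do not move let the fingers close. It gives the time, the measured TCP pose, the force, the opening and the grip force at its end, in the units of the state.
- manip.sense(): the state, without advancing time (a new reading comes with each control period).
- manip.snapshot(name): name is "scene" or "top"; returns the picture (420x560x3 uint8, blue, green, red); there is no depth.
- manip.camera_info(name): a dict with "K" (3x3 intrinsics, pixels), "camera_from_world" (4x4, takes a point from world to camera coordinates). Camera axes: x right, y down, z forward; pixel columns grow to the right and rows downward; lengths in m; the calibration is good to about 2 mm. A picture is of the moment at which its call begins. camera_info takes no time and is no camera call.
- manip.sign_off(): hands the job in; it is judged then, once.
The state is a dict: "t": time; "q": joint angles; "qd": joint speeds; "tau": joint torques, N m; "tcp_pos": TCP position; "tool_rot": TCP orientation; "force": force on the tool from outside, world axes, zero at the start; "ft_torque": the same for the moment, N m; "finger_gap": opening from 0.0 (shut) to 1.0 (fully open); "gripper_force": force on a finger pad.
Only numpy, scipy, OpenCV 4.12 (cv2) and the standard library are available. Lean on these libraries where they do the work, as an engineer would, in place of code of your own. Each camera call takes 0.05 s, during which the arm holds its last target. There are 200 camera calls.

## Working session

There is one attempt and no reset: what is moved stays moved. The work goes in short steps, Python scripts to look and compute and a tool call to move; the robot and the scene stay as the last step left them, time stands still between calls to the robot, and variables do not carry over. Pictures are saved under pics/ and viewed, at most 10 in all, crops included, and the job is handed in when it is done.

Besides the shell and the picture viewer there is one more tool, called after "Call:" by a JSON object that holds its "api" and its "payload", one argument or row to a line. servo_tool: Moves the arm, as the interface text tells. Its arguments: {"type":"object","properties":{"rows":{"type":"array","items":{"type":"array","items":{"type":"array","items":{"type":"number"}}}},"squeeze":{"type":"number"}},"required":["rows"]}

```bash
ls; mkdir -p pics
python3 - <<'E'
from station import manip
import cv2,numpy as np
for n in("scene","top"):
    cv2.imwrite(f"pics/{n}0.png",manip.snapshot(n))
    c=manip.camera_info(n);print(n,np.round(c["K"],1).tolist(),np.round(c["camera_from_world"],4).tolist())
s=manip.sense();print(s["t"],s["tool_rot"],s["tcp_pos"])
E
```

```text
pics
scene [[420.5, 0.0, 276.3], [0.0, 420.5, 212.8], [0.0, 0.0, 1.0]] [[0.6099, 0.7924, 0.0095, -0.3436], [0.4355, -0.3251, -0.8394, -0.1177], [-0.6621, 0.5161, -0.5434, 1.5187], [0.0, 0.0, 0.0, 1.0]]
top [[452.1, 0.0, 277.9], [0.0, 452.1, 202.9], [0.0, 0.0, 1.0]] [[-0.0464, -0.9989, 0.0023, 0.0595], [-0.9785, 0.045, -0.2013, 0.5038], [0.201, -0.0116, -0.9795, 1.1032], [0.0, 0.0, 0.0, 1.0]]
0.1 [ 9.91573850e-01  1.29538855e-01  5.33620441e-05 -9.90761795e-04] [ 0.16055126 -0.60338804  0.24943597]
```

View pics/scene0.png

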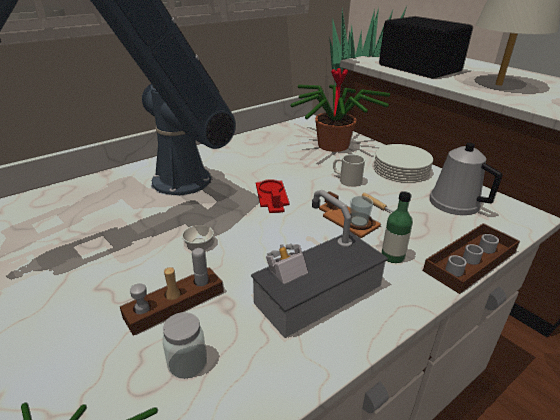

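View pics/top0.png

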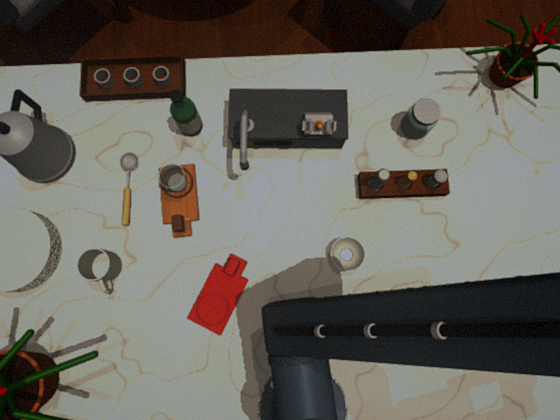

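The overviews show the paddle at about (180,200) in the top view, with its handle nearer the robot. The spout tip is at about (243,165), the nipple block at (320,123) and the caddy at (403,183). The charger appears to be in the caddy's left well. I'll zoom in.

Run:
```python
import cv2
a=cv2.imread("pics/top0.png")[70:250,150:460];cv2.imwrite("pics/tz.png",cv2.resize(a,None,fx=2.5,fy=2.5,interpolation=cv2.INTER_CUBIC))
a=cv2.imread("pics/scene0.png")[180:340,110:400];cv2.imwrite("pics/sz.png",cv2.resize(a,None,fx=2.5,fy=2.5,interpolation=cv2.INTER_CUBIC))
```

```text
(no output)
```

View pics/tz.png

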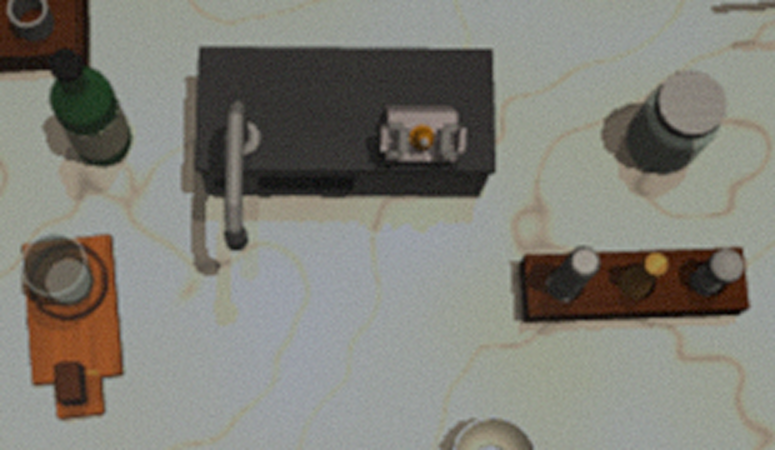

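View pics/sz.png

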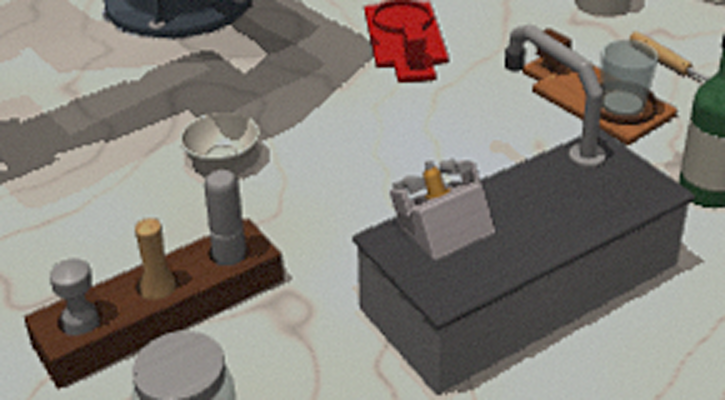

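The charger is the tall cylinder in the left (+y) well, with its top at crop (586,260) in the top view and (222,178) in the scene view. The nipple tip is brass, at crop (424,134). Next I'll fit the poses to the picked points.

```bash
cat > h.py <<'E'
import numpy as np
from scipy.optimize import least_squares
from scipy.spatial.transform import Rotation as R
from station import manip
C={n:manip.camera_info(n) for n in("scene","top")}
def proj(n,p):
    c=C[n];q=np.asarray(c["camera_from_world"])@np.r_[p,1];q=np.asarray(c["K"])@q[:3];return q[:2]/q[2]
def fullpx(n,u): return np.array(u)/2.5+((150,70) if n=="top" else (110,180))
def fit(obs,x0=(0.6,0,0),raw=False):
    # obs: (cam,local mm,px crop); planar pose x,y,yaw
    def w(x,l): return R.from_euler("z",x[2]).apply(np.array(l)/1e3)+[x[0],x[1],0]
    f=lambda x:np.concatenate([proj(n,w(x,l))-(u if raw else fullpx(n,u)) for n,l,u in obs])
    r=least_squares(f,x0,loss="soft_l1",f_scale=1.0);return r.x,np.round(r.fun.reshape(-1,2),1),w
E
python3 - <<'E'
from h import *
D=[("top",(130,150,93),(199,47)),("top",(130,-150,93),(492,49)),("top",(0,-150,93),(494,171)),("top",(0,150,93),(197,170)),
("scene",(0,-150,93),(356,240)),("scene",(130,-150,93),(437,325)),("scene",(130,150,93),(690,200)),("scene",(130,-150,0),(443,392)),
("top",(-90,105,138),(236,244)),("scene",(-90,105,138),(515,67))]
x,r,w=fit(D);print("disp",x,r.tolist(),"spout",w(x,(-90,105,138)))
P=[("top",(49,48,12),(22,243)),("top",(49,-48,12),(110,235)),("top",(-145,24,12),(57,418)),("top",(-145,-24,12),(104,413)),("top",(-115,0,60),(70,364)),("scene",(-115,0,60),(557,38))]
x,r,w=fit(P,(.7,.3,0));print("pad",x,r.tolist(),"knob",w(x,(-115,0,43)))
K=[("top",(33,115,36),(524,256)),("top",(33,-115,36),(744,249)),("top",(-33,-115,36),(749,308)),("scene",(-33,-115,36),(27,320)),("scene",(-33,115,36),(250,222)),("scene",(33,115,36),(288,272))]
x,r,w=fit(K,(.6,-.3,0));print("caddy",x,r.tolist(),"wells",[w(x,(0,s,8)) for s in(75,0,-75)])
x,r,w=fit([("top",(0,0,126),(586,260)),("scene",(0,0,126),(222,178))],(.6,-.3,0));print("charger",x,r.tolist())
print("nipple pin", fit([("top",(0,0,123+31*.866),(424,137)),("scene",(0,0,150),(431,164))]))
s=manip.sense();print(R.from_quat(s["tool_rot"]).as_matrix().round(3))
E
```

```text
disp [ 0.66704196  0.00367431 -0.04832865] [[0.2, 0.3], [-1.3, -0.2], [-0.6, -1.4], [-0.1, -1.3], [-0.8, -2.0], [0.2, -1.3], [0.1, -2.9], [-3.1, 2.4], [0.2, -1.6], [-1.2, -0.3]] spout [0.58221957 0.11289959 0.138     ]
pad [0.58268284 0.29953779 0.07690283] [[-0.2, -0.5], [0.3, -1.5], [0.3, -0.2], [-0.1, -0.5], [-0.6, 6.0], [-1.8, -1.0]] knob [0.46802273 0.29070268 0.043     ]
caddy [ 0.55376457 -0.29694608 -0.04797266] [[0.3, -4.1], [-0.3, -1.2], [-0.5, -0.3], [-1.9, -2.0], [0.5, -0.4], [-1.9, -5.5]] wells [array([ 0.55736114, -0.22203237,  0.008     ]), array([ 0.55376457, -0.29694608,  0.008     ]), array([ 0.550168 , -0.3718598,  0.008    ])]
charger [ 0.55128604 -0.22121711  0.        ] [[-0.9, -0.4], [-1.1, -0.1]]
nipple pin (array([ 0.67510041, -0.07161083,  0.        ]), array([[-0.3, -0.5],
       [-0.5, -0.3]]), <function fit.<locals>.w at 0x7f9075e272e0>)
[[ 0.966  0.257 -0.   ]
 [ 0.257 -0.966  0.002]
 [ 0.    -0.002 -1.   ]]
```

Call:
{"api": "servo_tool", "payload": {
  "rows": [
    [[0,0,5.25,0.01,-0.01,0,1],[0,0,5.25,0.02,-0.025,0,1],[0,0,0,0.0265,-0.0315,0,1],[0,0,0,0.0265,-0.0315,0,1],[0,0,0,0.0265,-0.0315,0,1],[0,0,0,0.0265,-0.0315,0,1],[0,0,0,0.0265,-0.0315,0,1],[0,0,0,0.0265,-0.0315,0,1]]
  ],
  "squeeze": 60
}}

```text
t: 0.77
tcp_pos: [0.3279, -0.3612, 0.2501]
tool_rot: [0.999, 0.038, -0.0, -0.0]
force: [1.1, -0.1, 0.4]
finger_gap: 1.001
gripper_force: 0.0
```

Call:
{"api": "servo_tool", "payload": {
  "rows": [
    [[0,0,0,0.0265,-0.0315,0,1],[0,0,0,0.0265,-0.0315,0,1],[0,0,0,0.0265,-0.0315,0,1],[0,0,0,0.025,-0.0315,0,1],[0,0,0,0.02,-0.035,0,1],[0,0,0,0.01,-0.04,0,1],[0,0,0,0,-0.04,0,1],[0,0,0,0,-0.04,0,1]]
  ]
}}

```text
t: 1.43
tcp_pos: [0.44, -0.0707, 0.25]
tool_rot: [0.999, 0.038, -0.0, -0.0]
force: [1.0, 0.5, -0.5]
finger_gap: 0.997
gripper_force: 0.0
```

```bash
cat >> h.py <<'E'
def to(p,ps=None):
    "remaining shift in tool axes to p; turn (deg) to matrix ps"
    s=manip.sense();M=R.from_quat(s["tool_rot"])
    print("t",round(s["t"],2),"tcp",np.round(s["tcp_pos"],4),"gap",round(s["finger_gap"],3),"F",np.round(s["force"],1),"g",np.round(s["gripper_force"],1))
    print(" shift",np.round(M.inv().apply(np.array(p)-s["tcp_pos"]),4),"x,z axes",M.as_matrix()[:,0].round(3),M.as_matrix()[:,2].round(3))
    if ps is not None: print(" turn",np.round((M.inv()*R.from_matrix(ps)).as_rotvec(degrees=True),2))
E
python3 -c "
from h import *
to((.468,.291,.12))"
```

```text
t 1.43 tcp [ 0.44   -0.0707  0.25  ] gap 0.997 F [ 1.   0.5 -0.5] g 0.0
 shift [ 0.0557 -0.3585  0.1301] x,z axes [ 0.997  0.077 -0.   ] [-0.  0. -1.]
```

Call:
{"api": "servo_tool", "payload": {
  "rows": [
    [[0,0,0,0.007,-0.04,0,1],[0,0,0,0.007,-0.04,0,1],[0,0,0,0.007,-0.04,0,1],[0,0,0,0.007,-0.04,0,1],[0,0,0,0.007,-0.04,0,1],[0,0,0,0.007,-0.04,0,1],[0,0,0,0.007,-0.04,0,1],[0,0,0,0.005,-0.035,0.02,1]]
  ]
}}

```text
t: 2.1
tcp_pos: [0.472, 0.2489, 0.2331]
tool_rot: [0.999, 0.039, 0.004, -0.001]
force: [1.3, -0.4, -0.1]
finger_gap: 1.006
gripper_force: 0.0
```

Call:
{"api": "servo_tool", "payload": {
  "rows": [
    [[0,0,0,0,0,0.03,1],[0,0,0,0,0,0.04,1],[0,0,0,0,0,0.04,1],[0,0,0,0,0,0,1],[0,0,0,0,0,0,1]]
  ]
}}

```text
t: 2.52
tcp_pos: [0.4677, 0.245, 0.1181]
tool_rot: [0.999, 0.038, -0.004, 0.001]
force: [0.4, 0.2, -0.1]
finger_gap: 0.997
gripper_force: 0.0
```

Run:
```python
from h import *;import cv2
to((.468,.291,.047))
a=manip.snapshot("top")[140:260,140:300];b=manip.snapshot("scene")[150:270,280:440]
cv2.imwrite("pics/p1.png",cv2.resize(np.vstack([a,b]),None,fx=2.5,fy=2.5,interpolation=cv2.INTER_CUBIC))
for n,o in(("top",(140,140)),("scene",(280,150))):
    v=(proj(n,(.468,.291,.06))-o)*2.5; print(n,v if n=="top" else v+[0,300])
```

```text
t 2.52 tcp [0.4677 0.245  0.1181] gap 0.997 F [ 0.4  0.2 -0.1] g 0.0
 shift [ 0.0043 -0.0459  0.071 ] x,z axes [ 0.997  0.077 -0.007] [-0.007 -0.002 -1.   ]
top [ 93.18088351 204.04130475]
scene [127.75899543 410.31044171]
```

View pics/p1.png

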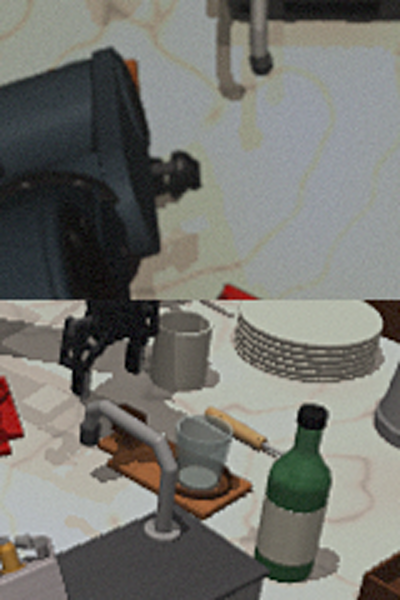

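The grip is at crop (128,412) in the scene view, which matches the fit. The open gripper is above it and 46 mm too far towards -y. I'll shift, descend and grip.

Call:
{"api": "servo_tool", "payload": {
  "rows": [
    [[0,0,0,0.002,-0.023,0,1],[0,0,0,0.002,-0.023,0,1],[0,0,0,0,0,0,1],[0,0,0,0,0,0.025,1],[0,0,0,0,0,0.025,1],[0,0,0,0,0,0.02,1],[0,0,0,0,0,0,-1],[0,0,0,0,0,0,-1]]
  ],
  "squeeze": 60
}}

```text
t: 3.28
tcp_pos: [0.4711, 0.2915, 0.0521]
tool_rot: [0.999, 0.038, 0.001, -0.0]
force: [-0.4, -0.4, 0.7]
finger_gap: 0.747
gripper_force: 0.0
```

Call:
{"api": "servo_tool", "payload": {
  "rows": [
    [[0,0,0,0,0,0,-1],[0,0,0,0,0,0,-1],[0,0,0,0,0,0,-1],[0,0,0,0,0,0,-1],[0,0,0,0,0,0,-1],[0,0,0,0,0,0,-1]]
  ]
}}

```text
t: 3.78
tcp_pos: [0.4713, 0.2922, 0.0523]
tool_rot: [0.999, 0.038, 0.002, -0.001]
force: [-0.1, -0.5, 7.3]
finger_gap: 0.269
gripper_force: 61.2
```

```bash
python3 -c "
from h import *
to((.467,.104,.047))"
```

```text
t 3.78 tcp [0.4713 0.2922 0.0523] gap 0.269 F [-0.1 -0.5  7.3] g 61.2
 shift [-0.0186  0.1873  0.005 ] x,z axes [0.997 0.076 0.003] [ 0.003  0.001 -1.   ]
```

Call:
{"api": "servo_tool", "payload": {
  "rows": [
    [[0,0,0,-0.0003,0.004,0,-1],[0,0,0,-0.0006,0.008,0,-1],[0,0,0,-0.0009,0.012,0,-1],[0,0,0,-0.0009,0.012,0,-1],[0,0,0,-0.0009,0.012,0,-1],[0,0,0,-0.0009,0.012,0,-1],[0,0,0,-0.0009,0.012,0,-1],[0,0,0,-0.0009,0.012,0,-1]]
  ]
}}

```text
t: 4.45
tcp_pos: [0.4728, 0.2092, 0.0523]
tool_rot: [0.999, 0.039, 0.004, -0.002]
force: [0.6, 9.9, 4.9]
finger_gap: 0.271
gripper_force: 60.9
```

Call:
{"api": "servo_tool", "payload": {
  "rows": [
    [[0,0,0,-0.0009,0.012,0,-1],[0,0,0,-0.0009,0.012,0,-1],[0,0,0,-0.0009,0.012,0,-1],[0,0,0,-0.0009,0.012,0,-1],[0,0,0,-0.0009,0.012,0,-1],[0,0,0,-0.0009,0.012,0,-1],[0,0,0,-0.0008,0.01,0,-1],[0,0,0,-0.0005,0.007,0,-1]]
  ]
}}

```text
t: 5.12
tcp_pos: [0.4725, 0.1193, 0.0523]
tool_rot: [0.999, 0.038, 0.003, -0.001]
force: [0.1, 12.3, 10.8]
finger_gap: 0.272
gripper_force: 61.6
```

Call:
{"api": "servo_tool", "payload": {
  "rows": [
    [[0,0,0,-0.0004,0.005,0,-1],[0,0,0,0,0,0,-1],[0,0,0,0,0,0,-1]]
  ]
}}

```text
t: 5.37
tcp_pos: [0.4724, 0.1136, 0.0523]
tool_rot: [0.999, 0.039, 0.003, -0.0]
force: [0.1, 3.0, 8.2]
finger_gap: 0.272
gripper_force: 61.5
```

Run:
```python
from h import *;import cv2
to((.467,.104,.047))
a=manip.snapshot("top")[100:220,170:310];b=manip.snapshot("scene")[160:280,260:400]
cv2.imwrite("pics/p2.png",cv2.resize(np.hstack([a,b]),None,fx=2.8,fy=2.8,interpolation=cv2.INTER_CUBIC))
def q(n,p):
    v=(proj(n,p)-((170,100) if n=="top" else (260,160)))*2.8; return (v+([392,0] if n=="scene" else [0,0])).round()
for n in C:
  print(n,"mark on board under spout",q(n,(.582,.113,.012)),"tumbler rim",q(n,(.582,.113,.087)),"spout",q(n,(.582,.113,.138)))
```

```text
t 5.37 tcp [0.4724 0.1136 0.0523] gap 0.272 F [0.1 3.  8.2] g 61.5
 shift [-0.0061  0.0092  0.0052] x,z axes [0.997 0.077 0.005] [ 0.005  0.001 -1.   ]
scene mark on board under spout [538. 236.] tumbler rim [542. 175.] spout [545. 130.]
top mark on board under spout [218. 222.] tumbler rim [213. 201.] spout [209. 185.]
```

View pics/p2.png

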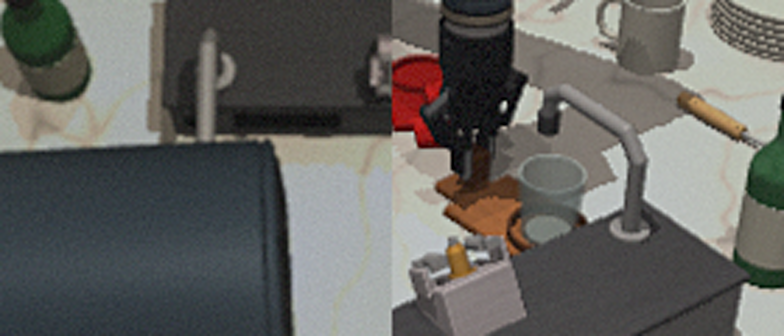

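The tumbler rim is at crop (552,173) against a target of about (545,175), so roughly 8 mm of travel in -y remains. The board looks flat and the tumbler is upright.

Call:
{"api": "servo_tool", "payload": {
  "rows": [
    [[0,0,0,-0.0007,0.003,0,-1],[0,0,0,-0.0007,0.003,0,-1],[0,0,0,-0.0007,0.003,0,-1],[0,0,0,0,0,0,-1],[0,0,0,0,0,0,-1],[0,0,0,0,0,0,-1]]
  ]
}}

```text
t: 5.97
tcp_pos: [0.4715, 0.1052, 0.0523]
tool_rot: [0.999, 0.039, 0.003, -0.0]
force: [1.7, 7.2, 8.5]
finger_gap: 0.268
gripper_force: 61.4
```

Run:
```python
from h import *;import cv2
to((.467,.104,.047))
b=manip.snapshot("scene")[180:270,290:370]
cv2.imwrite("pics/p3.png",cv2.resize(b,None,fx=6,fy=6,interpolation=cv2.INTER_CUBIC))
for z in(.012,.087,.138): print(z,((proj("scene",(.582,.113,z))-(290,180))*6).round())
```

```text
t 5.97 tcp [0.4715 0.1052 0.0523] gap 0.268 F [1.7 7.2 8.5] g 61.4
 shift [-0.0046  0.0008  0.0053] x,z axes [0.997 0.077 0.007] [ 0.007  0.001 -1.   ]
0.012 [133. 386.]
0.087 [142. 254.]
0.138 [148. 159.]
```

View pics/p3.png

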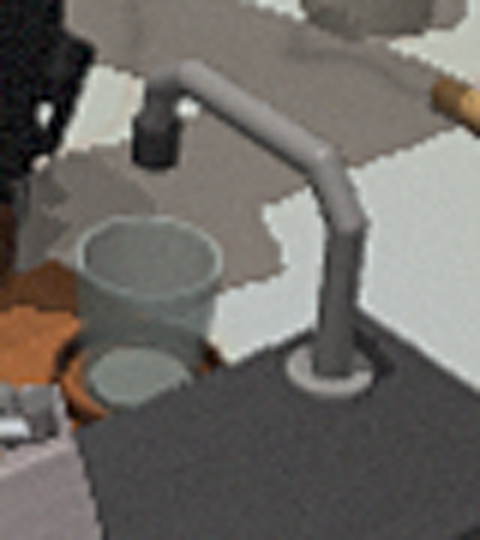

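The rim centre is at (149,252) and the spout mouth at (155,160). The projected offset matches within about 2 mm, so the board is in place. I'll release, rise, and head for the charger.

Call:
{"api": "servo_tool", "payload": {
  "rows": [
    [[0,0,0,0,0,0,0.3],[0,0,0,0,0,0,0.3],[0,0,0,0,0,0,0.3],[0,0,0,0,0,0,0.3],[0,0,0,0,0,-0.015,0.3],[0,0,0,0,0,-0.03,0.3],[0,0,0,0,0,-0.04,0.3],[0,0,0,0,0,-0.04,0.3]]
  ]
}}

```text
t: 6.68
tcp_pos: [0.4678, 0.1038, 0.1757]
tool_rot: [0.999, 0.038, -0.002, -0.0]
force: [0.7, -0.2, -0.4]
finger_gap: 0.65
gripper_force: 0.0
```

Call:
{"api": "servo_tool", "payload": {
  "rows": [
    [[0,0,0,0,0,-0.04,0.3],[0,0,0,0,0,-0.035,0.3],[0,0,3.6,0,0.02,0,0.3],[0,0,3.55,0.005,0.03,0,0.3],[0,0,0,0.012,0.036,0,0.3],[0,0,0,0.012,0.036,0,0.3],[0,0,0,0.012,0.036,0,0.3],[0,0,0,0.012,0.036,0,0.3]]
  ]
}}

```text
t: 7.35
tcp_pos: [0.5166, -0.0937, 0.2501]
tool_rot: [1.0, -0.024, -0.0, -0.0]
force: [0.1, 0.8, -0.1]
finger_gap: 0.653
gripper_force: 0.0
```

Call:
{"api": "servo_tool", "payload": {
  "rows": [
    [[0,0,0,0.012,0.036,0,0.3],[0,0,0,0.012,0.036,0,0.3],[0,0,0,0.012,0.036,0,0.3],[0,0,0,0.006,0.015,0,0.3],[0,0,0,0,0,0,0.3],[0,0,0,0,0,0,0.3]]
  ]
}}

```text
t: 7.85
tcp_pos: [0.5522, -0.2176, 0.2495]
tool_rot: [1.0, -0.025, -0.001, -0.001]
force: [0.2, 0.1, 0.3]
finger_gap: 0.65
gripper_force: 0.0
```

Run:
```python
from h import *;import cv2
to((.553,-.2215,.095),np.array([[.9988,-.048,0],[-.048,-.9988,0],[0,0,-1]]).T)
# brass blob in the initial pictures
for n,(c0,r0,c1,r1) in(("top",(295,105,345,140)),("scene",(265,235,312,285))):
    a=cv2.imread(f"pics/{n}0.png")[r0:r1,c0:c1];h=cv2.cvtColor(a,cv2.COLOR_BGR2HSV)
    m=((h[...,0]>8)&(h[...,0]<30)&(h[...,1]>100)&(h[...,2]>70)).astype(np.uint8)
    k,l,st,ce=cv2.connectedComponentsWithStats(m)
    for i in range(1,k):
        if st[i,4]>8: print(n,st[i]+[c0,r0,0,0,0],(ce[i]+[c0,r0]).round(1))
    r=np.argwhere(m); print([(v+r0,(r[r[:,0]==v,1].min()+c0,r[r[:,0]==v,1].max()+c0)) for v in sorted(set(r[:,0]))])
yaw=-.048;nz=np.array([-.5*np.cos(yaw),-.5*np.sin(yaw),.866]);f=np.array([.6905,-.0723,.123])
for n in C: print(n,[(d,proj(n,f+nz*d/1e3).round(1).tolist()) for d in(0,12,19,24,31)])
```

```text
t 7.85 tcp [ 0.5522 -0.2176  0.2495] gap 0.65 F [0.2 0.1 0.3] g 0.0
 shift [0.0012 0.0041 0.1545] x,z axes [ 0.999 -0.051 -0.002] [-0.002  0.001 -1.   ]
 turn [-0.08  0.1  -0.15]
top [313 120  11   9  62] [318.6 123.5]
[(np.int64(120), (np.int64(317), np.int64(321))), (np.int64(121), (np.int64(315), np.int64(322))), (np.int64(122), (np.int64(314), np.int64(322))), (np.int64(123), (np.int64(314), np.int64(323))), (np.int64(124), (np.int64(314), np.int64(323))), (np.int64(125), (np.int64(313), np.int64(323))), (np.int64(126), (np.int64(314), np.int64(323))), (np.int64(127), (np.int64(314), np.int64(322))), (np.int64(128), (np.int64(320), np.int64(322)))]
scene [280 247  10  13  78] [283.4 253.1]
[(np.int64(247), (np.int64(283), np.int64(284))), (np.int64(248), (np.int64(280), np.int64(285))), (np.int64(249), (np.int64(280), np.int64(285))), (np.int64(250), (np.int64(280), np.int64(285))), (np.int64(251), (np.int64(280), np.int64(285))), (np.int64(252), (np.int64(280), np.int64(286))), (np.int64(253), (np.int64(280), np.int64(286))), (np.int64(254), (np.int64(281), np.int64(287))), (np.int64(255), (np.int64(281), np.int64(289))), (np.int64(256), (np.int64(281), np.int64(289))), (np.int64(257), (np.int64(281), np.int64(287))), (np.int64(258), (np.int64(280), np.int64(285))), (np.int64(259), (np.int64(281), np.int64(281)))]
scene [(0, [285.7, 258.1]), (12, [284.2, 253.2]), (19, [283.4, 250.3]), (24, [282.8, 248.2]), (31, [281.9, 245.3])]
top [(0, [318.2, 122.4]), (12, [318.6, 123.2]), (19, [318.9, 123.6]), (24, [319.0, 123.9]), (31, [319.3, 124.3])]
```

Call:
{"api": "servo_tool", "payload": {
  "rows": [
    [[0,0,0,0.001,0.004,0.03,0.3],[0,0,0,0,0,0.035,0.3],[0,0,0,0,0,0.035,0.3],[0,0,0,0,0,0.035,0.3],[0,0,0,0,0,0.02,0.3],[0,0,0,0,0,0,0.3],[0,0,0,0,0,0,-1],[0,0,0,0,0,0,-1]]
  ],
  "squeeze": 100
}}

```text
t: 8.52
tcp_pos: [0.5544, -0.2205, 0.0967]
tool_rot: [1.0, -0.024, 0.001, 0.0]
force: [0.6, -0.5, 0.5]
finger_gap: 0.378
gripper_force: 0.9
```

Call:
{"api": "servo_tool", "payload": {
  "rows": [
    [[0,0,0,0,0,0,-1],[0,0,0,0,0,0,-1],[0,0,0,0,0,0,-1],[0,0,0,0,0,0,-1]]
  ]
}}

```text
t: 8.85
tcp_pos: [0.5546, -0.2212, 0.097]
tool_rot: [1.0, -0.024, 0.001, 0.0]
force: [-0.5, 1.6, 4.8]
finger_gap: 0.355
gripper_force: 98.7
```

Call:
{"api": "servo_tool", "payload": {
  "rows": [
    [[0,0,0,0,0,-0.015,-1],[0,0,0,0,0,-0.03,-1],[0,0,0,0,0,-0.035,-1],[0,0,0,0,0,-0.035,-1],[0,0,0,0,0,-0.035,-1],[0,0,0,0,0,-0.03,-1],[0,0,0,0,0,-0.005,-1],[0,0,0,0,0,0,-1]]
  ]
}}

```text
t: 9.52
tcp_pos: [0.5547, -0.2216, 0.2829]
tool_rot: [1.0, -0.024, 0.003, 0.002]
force: [0.4, 1.8, -2.2]
finger_gap: 0.353
gripper_force: 99.4
```

Call:
{"api": "servo_tool", "payload": {
  "rows": [
    [[0,5,0,0,0,0,-1],[0,5,0,0,0,0,-1],[0,5,0,0,0,0,-1],[0,5,0,0,0,0,-1],[0,5,0,0,0,0,-1],[0,5,0,0,0,0,-1],[0,0,0,0,0,0,-1],[0,0,0,0,0,0,-1]]
  ]
}}

```text
t: 10.18
tcp_pos: [0.5515, -0.22, 0.2775]
tool_rot: [0.967, -0.025, 0.255, 0.004]
force: [0.2, -0.7, -2.3]
finger_gap: 0.351
gripper_force: 99.7
```

```bash
cat >> h.py <<'E'
yaw=-.048;nz=np.array([-.5*np.cos(yaw),-.5*np.sin(yaw),.866]);foot=np.array([.6905,-.0723,.123])
ny=np.array([-np.sin(yaw),np.cos(yaw),0]);nx=np.cross(ny,nz)
T=np.array([nx,-ny,-nz]).T   # tool axes when square on the nipple
E
python3 - <<'E'
from h import *
print(T.round(3),manip.sense()["q"].round(2))
to(foot+nz*(.089+.060),T)
E
```

```text
[[ 0.865 -0.048  0.499]
 [-0.042 -0.999 -0.024]
 [ 0.5   -0.    -0.866]] [-0.72  0.33  1.83  0.54  0.64  0.52]
t 10.18 tcp [ 0.5515 -0.22    0.2775] gap 0.351 F [ 0.2 -0.7 -2.3] g 99.7
 shift [ 0.0367 -0.1541  0.0508] x,z axes [ 0.868 -0.045  0.494] [ 0.493 -0.021 -0.87 ]
 turn [-0.16  0.41 -0.2 ]
```

Call:
{"api": "servo_tool", "payload": {
  "rows": [
    [[0,0,0,0.007,-0.02,0.005,-1],[0,0.4,0,0.007,-0.035,0.008,-1],[0,0,0,0.007,-0.035,0.01,-1],[0,0,0,0.007,-0.035,0.012,-1],[0,0,0,0.007,-0.023,0.012,-1],[0,0,0,0.002,-0.006,0.004,-1],[0,0,0,0,0,0,-1],[0,0,0,0,0,0,-1]]
  ]
}}

```text
t: 10.85
tcp_pos: [0.6194, -0.0696, 0.2544]
tool_rot: [0.965, -0.022, 0.262, 0.006]
force: [-0.6, 0.2, -2.1]
finger_gap: 0.349
gripper_force: 99.8
```

Run:
```python
from h import *;import cv2
to(foot+nz*(.089+.060),T)
s=manip.sense();M=R.from_quat(s["tool_rot"]).as_matrix();g=s["tcp_pos"]
b=manip.snapshot("scene")[190:290,230:340].copy()
b=cv2.resize(b,None,fx=5.5,fy=5.5,interpolation=cv2.INTER_CUBIC)
f=lambda p:((proj("scene",p)-(230,190)+.5)*5.5)
print("expected charger: mouth",f(g+M[:,2]*.089),"top",f(g-M[:,2]*.029),"nipple 0,24",f(foot),f(foot+nz*.024))
print("x shift 10mm px",f(g+M[:,2]*.089+M[:,0]*.01)-f(g+M[:,2]*.089),"y",f(g+M[:,2]*.089+M[:,1]*.01)-f(g+M[:,2]*.089),"z",f(g+M[:,2]*.099)-f(g+M[:,2]*.089))
cv2.imwrite("pics/n1.png",b)
```

```text
t 10.85 tcp [ 0.6194 -0.0696  0.2544] gap 0.349 F [-0.6  0.2 -2.1] g 99.8
 shift [-0.0041 -0.0008  0.0004] x,z axes [ 0.862 -0.04   0.505] [ 0.505 -0.024 -0.863]
 turn [-0.02 -0.34  0.08]
expected charger: mouth [272.78441297 240.17796459] top [190.784075   -37.15749235] nipple 0,24 [308.86692069 377.47770823] [292.9007186  322.89786859]
x shift 10mm px [12.46010751  0.15846779] y [-20.08388163   8.05466403] z [ 6.83405116 23.11362061]
```

View pics/n1.png

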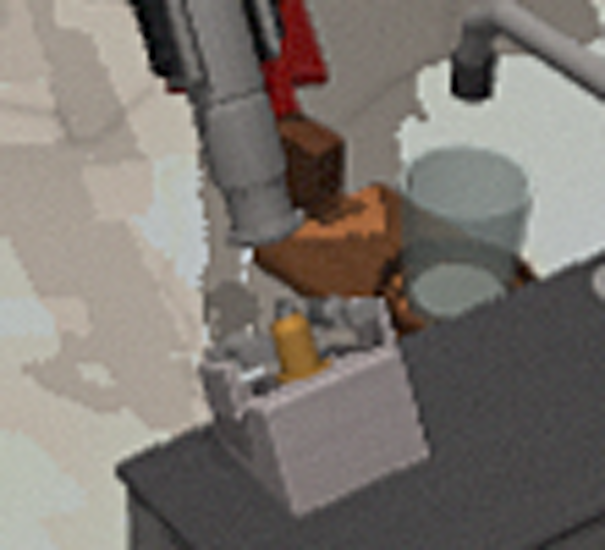

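The charger's flange is at about (267,226), where I expected (269,229). The nipple top is at (291,320), where I expected (293,323). Relative alignment is therefore good to about 1 mm once the 4 mm x offset is corrected, so I'll correct it and advance.

Call:
{"api": "servo_tool", "payload": {
  "rows": [
    [[0,-0.3,0,0.002,0,0,-1],[0,0,0,0.002,0,0,-1],[0,0,0,0,0,0.008,-1],[0,0,0,0,0,0.01,-1],[0,0,0,0,0,0.01,-1],[0,0,0,0,0,0.004,-1],[0,0,0,0,0,0,-1],[0,0,0,0,0,0,-1]]
  ],
  "squeeze": 120
}}

```text
t: 11.57
tcp_pos: [0.6385, -0.0714, 0.2294]
tool_rot: [0.965, -0.023, 0.26, 0.007]
force: [-5.7, -1.8, 5.4]
finger_gap: 0.353
gripper_force: 118.4
```

```bash
cat >> h.py <<'E'
def st():
    "estimated mouth in nipple frame, turn error, force in nipple axes"
    s=manip.sense();M=R.from_quat(s["tool_rot"]);N=np.array([nx,ny,nz])
    m=s["tcp_pos"]+M.as_matrix()[:,2]*.089-foot
    print("t",round(s["t"],2),"mouth mm",(N@m*1e3).round(1),"turn",(M.inv()*R.from_matrix(T)).as_rotvec(degrees=True).round(2),"F",(N@s["force"]).round(1),"tq",(N@s["ft_torque"]).round(2),"g",round(s["gripper_force"],1))
E
python3 -c "
from h import *
st()"
```

```text
t 11.57 mouth mm [ 8.4 -1.7 29.1] turn [ 0.06 -0.14  0.02] F [-2.2 -2.   7.5] tq [-0.43  0.59  0.06] g 118.4
```

I got the sign of the x correction wrong, so the mouth touched 8 mm off. I'll back off and correct.

Call:
{"api": "servo_tool", "payload": {
  "rows": [
    [[0,0,0,0,0,-0.01,-1],[0,0,0,0,0,-0.015,-1],[0,0,0,-0.004,-0.001,0,-1],[0,0,0,-0.0044,-0.0007,0,-1],[0,0,0,0,0,0,-1],[0,0,0,0,0,0,-1]]
  ]
}}

```text
t: 12.07
tcp_pos: [0.6177, -0.0677, 0.2455]
tool_rot: [0.966, -0.023, 0.258, 0.006]
force: [0.1, -0.4, -1.5]
finger_gap: 0.352
gripper_force: 118.5
```

Run:
```python
from h import *;import cv2
st()
s=manip.sense();M=R.from_quat(s["tool_rot"]).as_matrix();g=s["tcp_pos"]
b=manip.snapshot("scene")[190:290,230:340].copy()
b=cv2.resize(b,None,fx=5.5,fy=5.5,interpolation=cv2.INTER_CUBIC)
f=lambda p:((proj("scene",p)-(230,190)+.5)*5.5).round()
for d in(.089,.084,.061,.029): print(d,f(g+M[:,2]*d))
print("nipple",f(foot),f(foot+nz*.024))
cv2.imwrite("pics/n2.png",b)
```

```text
t 12.07 mouth mm [-2.   1.2 53.5] turn [-0.04  0.04 -0.03] F [-0.7 -0.4 -1.4] tq [-0.03  0.41 -0.02] g 118.5
0.089 [273. 254.]
0.084 [270. 243.]
0.061 [254. 190.]
0.029 [232. 115.]
nipple [309. 377.] [293. 323.]
```

View pics/n2.png

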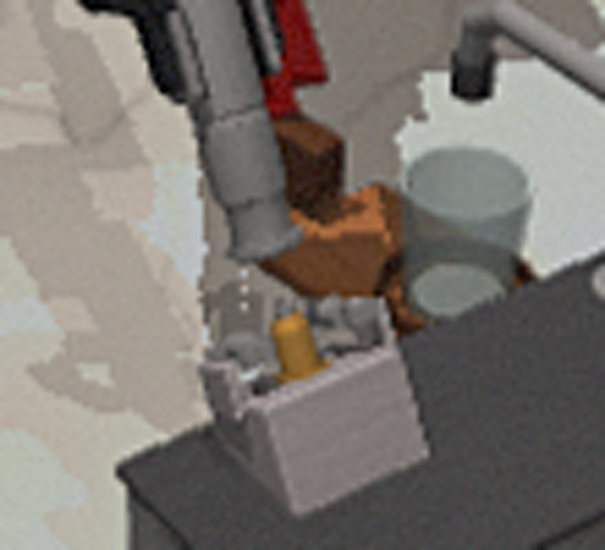

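This is my last picture. The flange centre is at (266,241) against an expected (270,243), and the nipple shows the same offset, so they agree relative to each other. I'll apply the remaining 2 mm and advance step by step.

Call:
{"api": "servo_tool", "payload": {
  "rows": [
    [[0,0,0,0.002,0.001,0,-1],[0,0,0,0,0,0.008,-1],[0,0,0,0,0,0.01,-1],[0,0,0,0,0,0.007,-1],[0,0,0,0,0,0,-1],[0,0,0,0,0,0,-1]]
  ]
}}

```text
t: 12.62
tcp_pos: [0.6327, -0.0697, 0.2247]
tool_rot: [0.966, -0.023, 0.259, 0.006]
force: [-0.3, 0.1, -2.7]
finger_gap: 0.35
gripper_force: 118.5
```

```bash
python3 -c "
from h import *
st()"
```

```text
t 12.62 mouth mm [ 0.7 -0.1 28. ] turn [-0.03  0.02 -0.02] F [-1.6  0.1 -2.2] tq [ 0.    0.47 -0.03] g 118.5
```

Call:
{"api": "servo_tool", "payload": {
  "rows": [
    [[0,0,0,0,0,0.002,-1],[0,0,0,0,0,0.002,-1],[0,0,0,0,0,0.002,-1],[0,0,0,0,0,0,-1],[0,0,0,0,0,0,-1]]
  ]
}}

```text
t: 13.03
tcp_pos: [0.6357, -0.0699, 0.2208]
tool_rot: [0.965, -0.023, 0.26, 0.006]
force: [0.1, 0.4, -2.7]
finger_gap: 0.354
gripper_force: 118.5
```

```bash
python3 -c "
from h import *
st()"
```

```text
t 13.03 mouth mm [ 1.6 -0.3 23.1] turn [ 0.   -0.09 -0.01] F [-1.2  0.4 -2.4] tq [0.01 0.49 0.05] g 118.5
```

Call:
{"api": "servo_tool", "payload": {
  "rows": [
    [[0,0,0,-0.001,0,0.002,-1],[0,0,0,0,0,0.002,-1],[0,0,0,0,0,0,-1],[0,0,0,0,0,0,-1]]
  ]
}}

```text
t: 13.37
tcp_pos: [0.6368, -0.0699, 0.2169]
tool_rot: [0.965, -0.023, 0.26, 0.006]
force: [-2.2, 0.6, -0.6]
finger_gap: 0.35
gripper_force: 118.5
```

```bash
python3 -c "
from h import *
st()"
```

```text
t 13.37 mouth mm [ 0.6 -0.1 19.2] turn [-0.01 -0.09 -0.02] F [-2.2  0.5  0.6] tq [ 0.22  0.51 -0.02] g 118.5
```

Call:
{"api": "servo_tool", "payload": {
  "rows": [
    [[0,0,0,-0.0005,0,0.002,-1],[0,0,0,0,0,0.002,-1],[0,0,0,0,0,0,-1],[0,0,0,0,0,0,-1]]
  ]
}}

```text
t: 13.7
tcp_pos: [0.6388, -0.0702, 0.2128]
tool_rot: [0.965, -0.023, 0.26, 0.006]
force: [1.1, 0.8, -2.5]
finger_gap: 0.35
gripper_force: 118.4
```

```bash
python3 -c "
from h import *
st()"
```

```text
t 13.7 mouth mm [ 0.2 -0.4 14.7] turn [ 0.01 -0.1  -0.02] F [-0.3  0.9 -2.7] tq [ 0.23  0.36 -0.01] g 118.4
```

Call:
{"api": "servo_tool", "payload": {
  "rows": [
    [[0,0,0,0,0,0.002,-1],[0,0,0,0,0,0.002,-1],[0,0,0,0,0,0.002,-1],[0,0,0,0,0,0,-1],[0,0,0,0,0,0,-1]]
  ]
}}

```text
t: 14.12
tcp_pos: [0.6414, -0.0701, 0.2078]
tool_rot: [0.965, -0.023, 0.259, 0.006]
force: [0.4, 1.6, 0.1]
finger_gap: 0.347
gripper_force: 118.6
```

```bash
python3 -c "
from h import *
st()"
```

```text
t 14.12 mouth mm [-0.1 -0.1  9. ] turn [-0.02 -0.07 -0.01] F [ 0.3  1.7 -0.1] tq [ 0.36  0.41 -0.01] g 118.6
```

Call:
{"api": "servo_tool", "payload": {
  "rows": [
    [[0,0,0,0,0,0.002,-1],[0,0,0,0,0,0.002,-1],[0,0,0,0,0,0,-1],[0,0,0,0,0,0,-1]]
  ]
}}

```text
t: 14.45
tcp_pos: [0.6433, -0.0702, 0.2048]
tool_rot: [0.965, -0.023, 0.26, 0.006]
force: [-5.3, 2.0, 3.9]
finger_gap: 0.353
gripper_force: 118.6
```

```bash
python3 -c "
from h import *
st()"
```

```text
t 14.45 mouth mm [ 0.1 -0.2  5.5] turn [-0.  -0.1 -0. ] F [-2.7  1.8  6.1] tq [ 0.25  0.63 -0.02] g 118.6
```

Call:
{"api": "servo_tool", "payload": {
  "rows": [
    [[0,0,0,0,0,0.002,-1],[0,0,0,0,0,0,-1],[0,0,0,0,0,0,-1]]
  ]
}}

```text
t: 14.7
tcp_pos: [0.6442, -0.0703, 0.2032]
tool_rot: [0.965, -0.023, 0.26, 0.006]
force: [-6.5, 1.5, 5.3]
finger_gap: 0.347
gripper_force: 118.5
```

```bash
python3 -c "
from h import *
st()"
```

```text
t 14.7 mouth mm [ 0.2 -0.2  3.6] turn [-0.   -0.11  0.  ] F [-3.   1.2  7.8] tq [ 0.3   0.67 -0.03] g 118.5
```

Call:
{"api": "servo_tool", "payload": {
  "rows": [
    [[0,0,0,0,0,0.002,-1],[0,0,0,0,0,0,-1],[0,0,0,0,0,0,-1]]
  ]
}}

```text
t: 14.95
tcp_pos: [0.6449, -0.0703, 0.2022]
tool_rot: [0.965, -0.023, 0.26, 0.006]
force: [-8.7, 1.5, 9.9]
finger_gap: 0.346
gripper_force: 121.1
```

```bash
python3 -c "
from h import *
st()"
```

```text
t 14.95 mouth mm [ 0.3 -0.2  2.4] turn [ 0.01 -0.13  0.01] F [-2.6  1.1 12.9] tq [ 0.21  0.86 -0.02] g 121.1
```

Call:
{"api": "servo_tool", "payload": {
  "rows": [
    [[0,0,0,0,0,0.0015,-1],[0,0,0,0,0,0,-1],[0,0,0,0,0,0,-1]]
  ]
}}

```text
t: 15.2
tcp_pos: [0.6451, -0.0703, 0.2021]
tool_rot: [0.965, -0.023, 0.26, 0.006]
force: [-16.7, 1.3, 19.9]
finger_gap: 0.349
gripper_force: 121.9
```

```bash
python3 -c "
from h import *
st()"
```

```text
t 15.2 mouth mm [ 0.4 -0.2  2.2] turn [ 0.01 -0.17  0.05] F [-4.5  0.5 25.6] tq [ 0.1   1.24 -0.06] g 121.9
```

The charger hit a hard stop at about 28 N with no further travel, so it is fully home. The last picture, taken after I released the board, shows the tumbler unmoved. Handing in.

Call:
{"api": "servo_tool", "payload": {
  "rows": [
    [[0,0,0,0,0,0,-1],[0,0,0,0,0,0,-1],[0,0,0,0,0,0,-1]]
  ]
}}

```text
t: 15.45
tcp_pos: [0.6451, -0.0702, 0.2021]
tool_rot: [0.965, -0.023, 0.26, 0.006]
force: [-16.7, 1.2, 19.8]
finger_gap: 0.348
gripper_force: 121.9
```

```bash
python3 -c "
from h import *
st();print(manip.sign_off())"
```

```text
t 15.45 mouth mm [ 0.4 -0.1  2.3] turn [ 0.01 -0.17  0.04] F [-4.6  0.4 25.5] tq [ 0.12  1.23 -0.01] g 121.9
the job is handed in; nothing more can be done
None
```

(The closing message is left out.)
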